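Wind open the air sampler's intake

ROBOT

A 6-joint arm with a two-finger parallel gripper is mounted at the origin on the work surface. World frame = base frame: x ahead of the robot, y to its left, z up, the work surface at z = 0. Lengths are in mm, angles in rad, forces in N, time in s.
With the tool pointing down it reaches from about 250 to 775 mm from the base axis. Payload 4 kg.
Tool frame: the origin (TCP) lies midway between the tips of the shut fingers; the grasp point (between the pads) lies 19 mm behind it (env.pinch_z is the z of the grasp point in the tool frame, in mm); z points along the fingers, y is the line along which they close (so a half turn about z gives the same grasp; the last joint's range is limited). The gripper opens to 94 mm and grips with 3 to 60 N. Pads are 16 mm wide; open, the fingers measure 119 mm over their backs; the gripper's body (75 mm by 177 mm) begins 78 mm behind the grasp point.
Start: joints at [1.004, 0.087, 1.371, -0, 1.684, -0.103], TCP at [246.055, 491.912, 205.506] pointing down, gripper open.
Joint ranges: [-3.1, 3.1], [-0.76, 2.03], [0.27, 2.55], [-1.08, 4.22], [0.17, 2.65], [-2.57, 2.57]. Speed limits (rad/s): [2.79, 2.79, 3.14, 3.14, 3.14, 3.14].

INTERFACE

Orientations are given as a unit quaternion [w, x, y, z].
In Python, from station import env, cams, job_done gives the robot as it stands.
- The arm moves only by the tool send_rows, never from a script. Its argument "steps" is a list of rows, each a list of 7 numbers: the turn, a rotation vector about the tool's x, y, z as a fraction of full scale, then the shift along the tool's x, y, z as a fraction of full scale, then the opening, from 0 (shut) to 1 (fully open). A call has 1 to 8 rows; each row is the pose to reach, as a shift and turn from the pose commanded when the call began, along the tool's axes at that moment; what a row does not reach only later rows make up. Full scale, the value 1, is 0.3 m for a shift and 1.5 rad for a turn. A row lasts 1/10 s, in which the tool goes at most 50 mm and 8.59 degrees, less where a joint would pass 70% of its speed; a pose out of reach is approached as far as the arm can. A call with a number of a shift or a turn outside -1 to 1 is refused whole. A call with a gripper value outside its range is refused whole. The fingers move at their own pace and stop on an object; "grip_force" is the grip in N (left out, the last holds). Time passes only in rows, so rows that repeat a pose let the fingers close. It gives the time, the measured TCP pose, the force, the opening and the grip force at its end, in the units of the state.
- env.read_state(): the state, without advancing time (a new reading comes with each control period).
- cams.snapshot(name): name is "side" or "top" or "wrist"; returns the picture (400x640x3 uint8, blue, green, red); there is no depth.
- cams.get_calibration(name): a dict with "fovy" (degrees; the focal length in pixels is half the picture's height over the tangent of half this angle, whatever the lens; pixels are square), "cx", "cy" (the principal point, pixels), "R" (3x3) and "t" (3): a world point X has camera coordinates R X + t. Camera axes: x right, y down, z forward; pixel columns grow to the right and rows downward; lengths in mm; the calibration is good to about 2 mm. A picture is of the moment at which its call begins: read the wrist's pose just before it. get_calibration takes no time and is no camera call; for the wrist camera it gives the pose at the moment of the call.
- job_done(): hands the job in; it is judged then, once.
The state is a dict: "time_s": time; "joint_pos": joint angles; "joint_velocities": joint speeds; "joint_torque": joint torques, N m; "eef_pos": TCP position; "orientation": TCP orientation; "wrist_force": force on the tool from outside, world axes, zero at the start; "ft_torque": the same for the moment, N m; "opening": finger opening in mm; "gripper_force": force on a finger pad.
Only numpy, scipy, OpenCV 4.12 (cv2) and the standard library are available. Lean on these libraries where they do the work, as an engineer would, in place of code of your own. Each camera call takes 0.05 s, during which the arm holds its last target. There are 200 camera calls.

TASK

In the laboratory van, open the air intake of the larger green case, the one whose big handwheel has a folding crank. Swing the folded crank by its knob clockwise (seen from above), half a turn, until it latches pointing straight out past the wheel's rim; only then is the wheel free: wind it clockwise with the knob, a quarter turn, to its stop. Let go with the crank still out, and leave the smaller case's plain handwheel and the white dish alone.

Things in the scene. Friction and masses are not known exactly. Their poses are not given: they have to be found in the camera images.
- sampler: Air sampler: fixed green case 310 x 240 x 100 mm high, beige top. Origin on the table under the wheel's axis, z up; the case spans x -115 to +195, y -120 to +120 mm. A level aluminium handwheel 160 mm across turns on it, top face 122 mm above the table. At x 155, y -45 a round intake hole; its low steel shutter slides off along +y as the wheel turns.
- pivot (a point): Upright pivot pin of the folding crank on the wheel, 55 mm from the wheel's axis; at the start on the case's +y side. The crank's flat arm is 18 mm wide, its top 150 mm above the table, over a part-round steel plate of 32 mm radius. The plate's round rim bears on a fixed post (136 mm high, beside the rim) and locks the wheel until the crank is swung some 170 degrees.
- knob (a point): Middle of the upright black knob at the crank's end, 60 mm from the pivot, 175 mm above the table. The knob is 24 mm thick, 44 mm tall (152 to 196 mm above the table) and spins freely on its own upright axis. Folded, the arm points from the pivot across the wheel's middle, so the knob is 5 mm beyond the wheel's axis; swung out, it is 115 mm from the axis.
- handle (a joint): Swing of the crank about its pivot relative to the wheel, rad, growing clockwise seen from above: 0 folded across the wheel, 3.14 straight out at its stop (on the way, at 1.57, the arm points along the case's -x). Starts at 0 to 0.6. It turns with 0.04 N m of friction; at about 2.65 a spring ball catch resists with some 0.2 N m; past 2.83 it snaps on and then holds the crank out.
- wheel (a joint): Turn of the wheel, rad, growing clockwise seen from above: 0 at the start, 1.6 at the stop where the intake is fully open. With the crank out the knob runs on a circle of 115 mm round the axis, from the case's +y to its +x side. The wheel turns with 0.06 N m of friction and stays where it is left.
- plain_knob (a point): Bystander: top of the fixed upright black knob (18 mm thick, 34 mm tall, top 150 mm above the table) on the 110 mm plain handwheel of the smaller green case (220 x 200 x 100 mm). Not to be moved; the wheel turns easily.
- dish: Bystander: loose white bowl, 72 mm across, 22 mm high, standing on the smaller case; origin under its centre.

How it is judged:
By the outcome, as a careful person would: the job done as asked, in the order asked, and still so for the second after the job is handed in, with the robot touching nothing.
It also fails if it takes over 42 s, if anything falls off the work surface, if the arm or the gripper's body presses on something with over 40 N, if the wrist force passes 120 N, or if a joint passes its speed limit or range.

## Working session

There is one attempt and no reset: what is moved stays moved. The work goes in short steps, Python scripts to look and compute and a tool call to move; the robot and the scene stay as the last step left them, time stands still between calls to the robot, and variables do not carry over. Pictures are saved under pics/ and viewed, at most 10 in all, crops included, and the job is handed in when it is done.

Besides the shell and the picture viewer there is one more tool, called after "Request:" as name(argument=value, ...), one argument or row to a line, values as JSON. send_rows: Moves the arm, as the interface text tells. Shift numbers are shares of 0.3 m and turn numbers shares of 1.5 rad, none past 1 either way. Its arguments: {"type":"object","properties":{"steps":{"type":"array"},"grip_force":{"type":"number"}},"required":["steps"]}

```bash
ls; mkdir -p pics
python3 - <<'E'
from station import env,cams
import cv2
print(env.read_state())
for n in("top","side","wrist"):
    c=cams.get_calibration(n);print(n,c)
    cv2.imwrite(f"pics/{n}0.png",cams.snapshot(n))
E
```

```text
pics
{'time_s': 0.0, 'joint_pos': array([ 1.00392650e+00,  8.79650859e-02,  1.37224214e+00,  1.95843730e-05,
        1.68361118e+00, -1.03096831e-01]), 'joint_velocities': array([-0.00043175, -0.00029565, -0.00014835, -0.00238084, -0.00022092,
       -0.00032993]), 'joint_torque': array([-6.16566085e-04, -3.40177524e+01, -3.02425110e+01,  7.17893173e-02,
        3.30612890e-02, -1.60436202e-04]), 'eef_pos': array([245.72823395, 491.43875682, 204.30482669]), 'orientation': array([-3.75052859e-04,  2.29812731e-01,  9.73234232e-01, -1.04782082e-03]), 'wrist_force': array([-0.77116767,  0.05525041,  0.38189237]), 'ft_torque': array([-0.01556825, -0.0615968 ,  0.01217649]), 'gripper_force': 0.0, 'opening': 94.18013787547433}
top {'fovy': 52.47302590545306, 'cx': 315.3777861915899, 'cy': 198.9765963327234, 'R': array([[-0.01034671, -0.9994977 ,  0.02995488],
       [-0.99724917,  0.00811535, -0.07367657],
       [ 0.07339647, -0.03063479, -0.99683222]]), 't': array([ -2.00435669, 553.63722843, 912.31089849])}
side {'fovy': 47.65867797917305, 'cx': 322.02581435285583, 'cy': 198.10172112269996, 'R': array([[-0.99592524, -0.08830301,  0.01831637],
       [-0.07444283,  0.69032742, -0.71965708],
       [ 0.05090359, -0.71808818, -0.69408803]]), 't': array([559.87263356, 119.04323874, 995.30855652])}
wrist {'fovy': 68.8461434746169, 'cx': 321.2584556694219, 'cy': 195.49628814689245, 'R': array([[ 0.44650247,  0.89477815, -0.00275907],
       [ 0.86633055, -0.43153135,  0.25149965],
       [ 0.22384576, -0.11468548, -0.96785346]]), 't': array([-549.96888513,  -26.18494835,  391.42673301])}
```

View pics/top0.png

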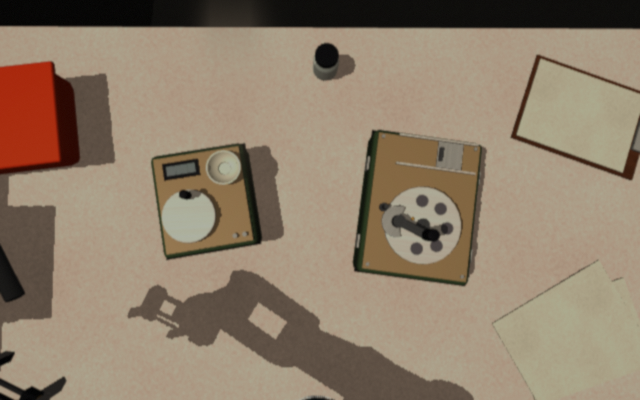

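View pics/side0.png

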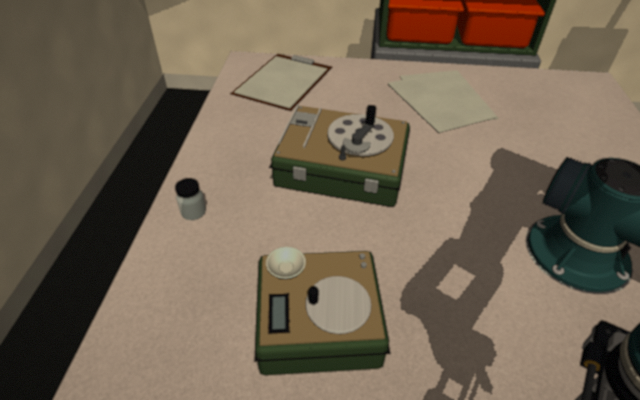

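The top view shows the larger case around (420,205), its wheel at (422,225), the knob near (431,234) and the pivot near (398,220). The intake shutter is at (449,155), so the case's +x points away from the robot. In the side view the wheel is at (361,134) and the knob at (370,114).

```bash
cat > h.py <<'E'
import numpy as np,cv2
from station import env,cams
def cal(n):
    c=cams.get_calibration(n);f=200/np.tan(np.radians(c["fovy"]/2))
    return f,c["cx"],c["cy"],np.array(c["R"]),np.array(c["t"])
def ray(k,p):
    f,cx,cy,R,t=k;d=R.T@np.array([(p[0]-cx)/f,(p[1]-cy)/f,1]);return -R.T@t,d/np.linalg.norm(d)
def onz(k,p,z):
    o,d=ray(k,p);return o+d*(z-o[2])/d[2]
def tri(k1,p1,k2,p2):
    o1,d1=ray(k1,p1);o2,d2=ray(k2,p2)
    s=np.linalg.lstsq(np.c_[d1,-d2],o2-o1,rcond=None)[0]
    a,b=o1+s[0]*d1,o2+s[1]*d2;return (a+b)/2,np.linalg.norm(a-b)
def proj(k,X):
    f,cx,cy,R,t=k;c=R@np.array(X,float)+t;return np.array([cx+f*c[0]/c[2],cy+f*c[1]/c[2]])
E
python3 - <<'E'
from h import *
np.set_printoptions(precision=1,suppress=True)
kt,ks=cal("top"),cal("side")
im=cv2.imread("pics/top0.png");im2=cv2.imread("pics/side0.png")
# wheel: pale grey disc
def disc(im,box):
    x0,y0,x1,y1=box;hs=cv2.cvtColor(im,cv2.COLOR_BGR2HSV)
    m=((hs[...,1]<60)&(hs[...,2]>110)).astype(np.uint8);mm=np.zeros_like(m);mm[y0:y1,x0:x1]=m[y0:y1,x0:x1]
    c=max(cv2.findContours(mm,cv2.RETR_EXTERNAL,cv2.CHAIN_APPROX_NONE)[0],key=cv2.contourArea)
    return cv2.fitEllipse(cv2.convexHull(c)),mm
et,_=disc(im,(375,180,470,272));es,_=disc(im2,(315,105,400,165));print(et,es)
print("wheel",tri(kt,et[0],ks,es[0]),onz(kt,et[0],122),onz(ks,es[0],122))
def dark(im,box):
    x0,y0,x1,y1=box;g=im.max(2);m=(g<25).astype(np.uint8);mm=np.zeros_like(m);mm[y0:y1,x0:x1]=m[y0:y1,x0:x1]
    n,_,st,ce=cv2.connectedComponentsWithStats(mm);i=1+np.argmax(st[1:,4]);return ce[i],st[i]
a,b=dark(im,(415,222,445,246)),dark(im2,(358,100,382,130));print(a,b)
print("knob",tri(kt,a[0],ks,b[0]),onz(kt,a[0],190))
# case top outline
hs=cv2.cvtColor(im,cv2.COLOR_BGR2HSV);print(hs[260,390],hs[330,400],hs[150,400])
for p in [(374,131),(480,147),(467,283),(357,268)]: print(onz(kt,p,100))
big=np.hstack([cv2.resize(im[120:290,345:495],None,fx=3,fy=3,interpolation=2),cv2.resize(im2[95:210,265:415],None,fx=2,fy=2,interpolation=2)]) if 0 else cv2.resize(im[120:290,345:495],None,fx=3.5,fy=3.5,interpolation=2)
cv2.imwrite("pics/crop0.png",big)
E
```

```text
((421.6089172363281, 224.781005859375), (75.81707763671875, 78.03166198730469), 110.06253814697266) ((360.3407287597656, 134.15663146972656), (40.03101348876953, 65.09371948242188), 94.89757537841797)
wheel (array([ 490.9, -223.4,  116.2]), np.float64(0.5886841736386206)) [ 491.2 -221.7  122. ] [ 490.9 -215.3  122. ]
(array([429.9, 234.2]), array([422, 228,  17,  13, 152], dtype=int32)) (array([370.1, 115.2]), array([365, 106,  10,  19, 121], dtype=int32))
knob (array([ 472.4, -222.5,  172.7]), np.float64(0.3085707434230724)) [ 472.8 -217.1  190. ]
[ 17 125 133] [ 16  63 171] [ 17 127 131]
[ 692.4 -131.6  100. ]
[ 656.8 -359.7  100. ]
[ 368.8 -320.4  100. ]
[402.9 -89.9 100. ]
```

View pics/crop0.png

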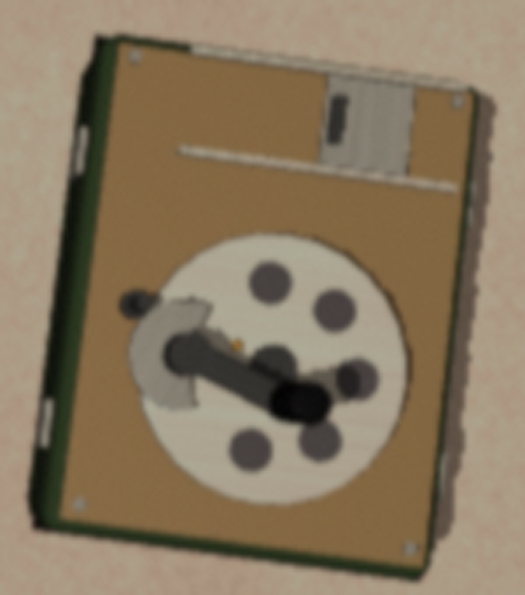

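Request:
send_rows(
  steps=[
    [0, 0, 0.42, -0.87, -0.9, -0.25, 1],
    [0, 0, 0.42, -0.87, -0.9, -0.25, 1],
    [0, 0, 0.42, -0.87, -0.9, -0.25, 1],
    [0, 0, 0.42, -0.87, -0.9, -0.25, 1],
    [0, 0, 0.42, -0.87, -0.9, -0.25, 1],
    [0, 0, 0.42, -0.87, -0.9, -0.25, 1],
    [0, 0, 0.42, -0.87, -0.9, -0.25, 1],
    [0, 0, 0.42, -0.87, -0.9, -0.25, 1],
  ],
  grip_force=12,
)

```text
time_s: 0.95
eef_pos: [359.0, 131.1, 281.1]
orientation: [0.001, 0.521, 0.854, 0.0]
wrist_force: [0.2, -0.4, 0.1]
opening: 94.1
gripper_force: 0.0
```

```bash
cat >> h.py <<'E'
from scipy.spatial.transform import Rotation as Ro
def pose():
    s=env.read_state();q=s["orientation"];return s,np.array(s["eef_pos"]),Ro.from_quat(np.r_[q[1:],q[0]])
def frac(X,yaw=None):
    """fractions from the measured pose to world target X, tool y at world angle yaw (deg)"""
    s,p,r=pose();out=r.inv().apply(np.array(X)-p)/300
    rv=np.zeros(3)
    if yaw is not None:
        a=np.radians(yaw);y=np.array([np.cos(a),np.sin(a),0]);z=np.array([0,0,-1.]);
        rv=(r.inv()*Ro.from_matrix(np.c_[np.cross(y,z),y,z])).as_rotvec()/1.5
    return rv.round(3),out.round(4)
E
python3 - <<'E'
from h import *
s,p,r=pose();print(p,s["time_s"],s["joint_pos"].round(2),r.as_matrix().round(3))
k=cal("wrist");print(r.inv().apply(-k[3].T@k[4]-p))
print(frac((472,-223,260),-8))
E
```

```text
[359.01899216 131.08598959 281.13454845] 0.95 [ 0.2  -0.29  1.57 -0.    1.87 -0.27] [[-0.457  0.889  0.001]
 [ 0.889  0.457 -0.   ]
 [-0.001  0.001 -1.   ]]
[  74.13090782    0.4608568  -179.47943194]
(array([0.001, 0.   , 0.41 ]), array([-1.2218, -0.2046,  0.0714]))
```

Request:
send_rows(
  steps=[
    [0, 0, 0.41, -1, -0.2, 0.0, 1],
    [0, 0, 0.41, -1, -0.2, 0.0, 1],
    [0, 0, 0.41, -1, -0.2, 0.0, 1],
    [0, 0, 0.41, -1, -0.2, 0.0, 1],
    [0, 0, 0.41, -1, -0.2, 0.0, 1],
    [0, 0, 0.41, -1, -0.2, 0.0, 1],
    [0, 0, 0.41, -1, -0.2, 0.0, 1],
    [0, 0, 0.41, -1, -0.2, 0.0, 1],
  ],
)

```text
time_s: 1.75
eef_pos: [442.9, -161.3, 279.4]
orientation: [-0.001, 0.755, 0.656, -0.0]
wrist_force: [-0.4, -0.4, 1.1]
opening: 93.7
gripper_force: 0.0
```

Run:
```python
from h import *
import pickle
s,p,r=pose();k=cal("wrist");im=cams.snapshot("wrist");cv2.imwrite("pics/w1.png",im);pickle.dump(k,open("k1.pkl","wb"))
print(p,s["time_s"]);print(frac((472,-223,280),-8))
for X in [(491,-221,122),(498.7,-166.5,150),(472.4,-222.5,196),(472.4,-222.5,152)]:print(proj(k,X))
```

```text
[ 442.9008421  -161.32286511  279.43411153] 1.75
(array([-0.001, -0.001,  0.001]), array([-0.1941,  0.1252, -0.0005]))
[367.4461825  226.23631088]
[373.3772391  187.61252728]
[360.1061332  256.66955024]
[355.18514881 238.99215957]
```

View pics/w1.png

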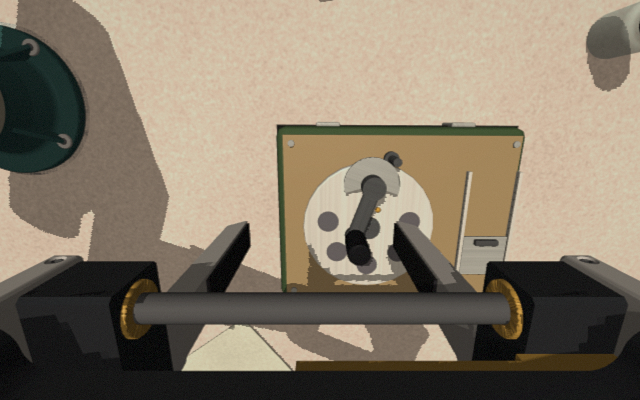

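The wrist view shows the knob top at about (359,254), the pivot at (374,186) and the wheel centre near (368,223). All three are within 3 px of what I predicted, so the estimate is good. I'll go above the knob, then down.

Request:
send_rows(
  steps=[
    [0, 0, 0, -0.2, 0.125, 0, 0.6],
    [0, 0, 0, -0.2, 0.125, 0, 0.6],
    [0, 0, 0, -0.2, 0.125, 0.1, 0.6],
    [0, 0, 0, -0.2, 0.125, 0.2, 0.6],
    [0, 0, 0, -0.2, 0.125, 0.3, 0.6],
    [0, 0, 0, -0.2, 0.125, 0.385, 0.6],
    [0, 0, 0, -0.2, 0.125, 0.385, 0.6],
    [0, 0, 0, -0.2, 0.125, 0.385, 0.6],
  ],
)

```text
time_s: 2.6
eef_pos: [472.2, -223.5, 165.8]
orientation: [0.0, 0.753, 0.657, 0.0]
wrist_force: [-0.1, 0.0, -0.7]
opening: 56.5
gripper_force: 0.0
```

Run:
```python
from h import *
s,p,r=pose();k=cal("wrist");im=cams.snapshot("wrist");cv2.imwrite("pics/w2.png",im)
print(p,s["time_s"],s["opening"],s["wrist_force"]);print(frac((472,-223,162),-8))
```

```text
[ 472.22373872 -223.46272874  165.78093771] 2.6 56.48263462804426 [-0.09910676  0.02196122 -0.69019511]
(array([0.002, 0.001, 0.002]), array([ 0.0035, -0.0034,  0.0165]))
```

View pics/w2.png

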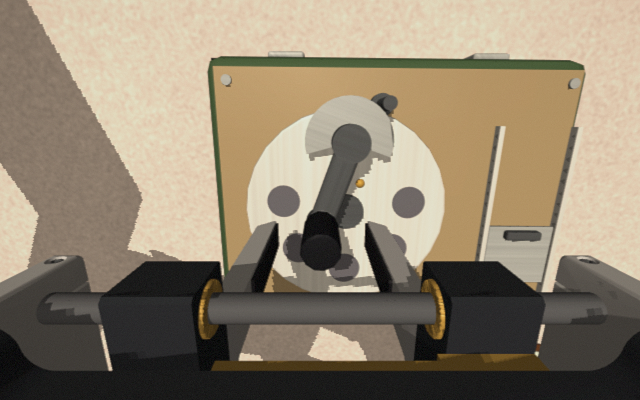

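The knob (321,250) sits midway between the fingertips (270 and 373), and the pivot is at (351,143). I'll close on it and compute the pivot and axis points from this view.

Run:
```python
from h import *
k=cal("wrist")
print("knob",onz(k,(321,250),196),"piv",onz(k,(351,143),150),"rim mid",[onz(k,q,122) for q in((248,200),(444,200))])
k1=__import__("pickle").load(open("k1.pkl","rb"));print(tri(k,(351,143),k1,(374,186)))
```

```text
knob [ 472.8388009 -220.7057049  196.       ] piv [ 500.16657109 -168.36857802  150.        ] rim mid [array([ 416.43583527, -204.44734506,  122.        ]), array([ 571.44448399, -225.65378663,  122.        ])]
(array([ 502.42572564, -170.20962614,  128.65657392]), np.float64(0.642143229559878))
```

Request:
send_rows(
  steps=[
    [0, 0, 0, 0, 0, 0.015, 0.5],
    [0, 0, 0, 0, 0, 0.015, 0.1],
    [0, 0, 0, 0, 0, 0.015, 0.1],
    [0, 0, 0, 0, 0, 0.015, 0.1],
    [0, 0, 0, 0, 0, 0.015, 0.1],
    [0, 0, 0, 0, 0, 0.015, 0.1],
    [0, 0, 0, 0, 0, 0.015, 0.1],
  ],
  grip_force=12,
)

```text
time_s: 3.35
eef_pos: [472.1, -225.2, 160.8]
orientation: [0.0, 0.754, 0.657, 0.0]
wrist_force: [-0.7, -0.4, 1.5]
opening: 23.5
gripper_force: 12.0
```

Request:
send_rows(
  steps=[
    [0, 0, 0, 0.008, -0.02, 0, 0.1],
    [0, 0, 0, 0.016, -0.036, 0, 0.1],
    [0, 0, 0, 0.026, -0.051, 0, 0.1],
    [0, 0, 0, 0.036, -0.064, 0, 0.1],
    [0, 0, 0, 0.048, -0.077, 0, 0.1],
    [0, 0, 0, 0.061, -0.089, 0, 0.1],
    [0, 0, 0, 0.075, -0.1, 0, 0.1],
    [0, 0, 0, 0.089, -0.109, 0, 0.1],
  ],
)

```text
time_s: 4.15
eef_pos: [443.3, -193.7, 160.8]
orientation: [0.0, 0.754, 0.657, 0.0]
wrist_force: [-0.2, -0.8, 3.3]
opening: 24.0
gripper_force: 12.0
```

```bash
cat >> h.py <<'E'
def rep(P=(499.5,-167.5),W=(491.5,-222)):
    s,p,r=pose();g=p+r.apply([0,0,env.pinch_z])
    for n,c in(("piv",P),("wheel",W)):
        d=g[:2]-c;print(n,"R %.1f ang %.1f"%(np.hypot(*d),np.degrees(np.arctan2(d[1],d[0]))))
    print("tcp",p.round(1),"tilt",r.as_matrix()[:,2].round(3),"g",g.round(1),"F tool",r.inv().apply(s["wrist_force"]).round(1),s["opening"].round(1),s["time_s"])
E
python3 -c "
from h import *
rep()"
```

```text
piv R 62.0 ang -155.1
wheel R 56.0 ang 149.6Traceback (most recent call last):
  File "<string>", line 3, in <module>
    rep()
    ~~~^^
  File "h.py", line 31, in rep
    print("tcp",p.round(1),"tilt",r.as_matrix()[:,2].round(3),"g",g.round(1),"F tool",r.inv().apply(s["wrist_force"]).round(1),s["opening"].round(1),s["time_s"])
                                                                                                                               ^^^^^^^^^^^^^^^^^^
AttributeError: 'float' object has no attribute 'round'
```

Request:
send_rows(
  steps=[
    [0, 0, 0, 0.019, -0.009, 0, 0.1],
    [0, 0, 0, 0.038, -0.016, 0, 0.1],
    [0, 0, 0, 0.058, -0.02, 0, 0.1],
    [0, 0, 0, 0.079, -0.023, 0, 0.1],
    [0, 0, 0, 0.1, -0.024, 0, 0.1],
    [0, 0, 0, 0.121, -0.023, 0, 0.1],
    [0, 0, 0, 0.142, -0.019, 0, 0.1],
    [0, 0, 0, 0.162, -0.014, 0, 0.1],
  ],
)

```text
time_s: 4.95
eef_pos: [446.2, -144.8, 160.7]
orientation: [0.0, 0.754, 0.657, 0.0]
wrist_force: [0.7, -0.9, 4.7]
opening: 24.0
gripper_force: 12.0
```

```bash
sed -i 's/s\["opening"\].round(1)/s["opening"]/' h.py
python3 -c "
from h import *
rep()"
```

```text
piv R 57.9 ang 157.0
wheel R 89.5 ang 120.4
tcp [ 446.2 -144.8  160.7] tilt [ 0.001 -0.    -1.   ] g [ 446.2 -144.8  179.5] F tool [-0.8  0.8 -4.7] 24.0005117359234 4.95
```

Request:
send_rows(
  steps=[
    [0, 0, 0, 0.0195, 0.008, 0, 0.1],
    [0, 0, 0, 0.038, 0.018, 0, 0.1],
    [0, 0, 0, 0.055, 0.029, 0, 0.1],
    [0, 0, 0, 0.071, 0.043, 0, 0.1],
    [0, 0, 0, 0.086, 0.058, 0, 0.1],
    [0, 0, 0, 0.099, 0.074, 0, 0.1],
    [0, 0, 0, 0.11, 0.092, 0, 0.1],
    [0, 0, 0, 0.119, 0.111, 0, 0.1],
  ],
  grip_force=15,
)

```text
time_s: 5.75
eef_pos: [484.0, -114.2, 160.7]
orientation: [0.0, 0.754, 0.657, -0.0]
wrist_force: [-1.5, -2.1, 5.7]
opening: 23.3
gripper_force: 15.0
```

```bash
python3 -c "
from h import *
rep((499.3,-172))"
```

```text
piv R 59.8 ang 104.8
wheel R 108.0 ang 94.0
tcp [ 484.  -114.2  160.7] tilt [-0. -0. -1.] g [ 484.  -114.2  179.5] F tool [-2.2 -1.2 -5.7] 23.320974038540022 5.75
```

Request:
send_rows(
  steps=[
    [0, 0, 0, 0.005, 0.013, 0, 0.1],
    [0, 0, 0, 0.009, 0.026, 0, 0.1],
    [0, 0, 0, 0.012, 0.04, 0, 0.1],
    [0, 0, 0, 0.014, 0.054, 0, 0.1],
    [0, 0, 0, 0.0155, 0.068, 0, 0.1],
    [0, 0, 0, 0.016, 0.078, 0, 0.1],
    [0, 0, 0, 0.016, 0.078, 0, 0.1],
    [0, 0, 0, 0.016, 0.078, 0, 0.1],
  ],
)

```text
time_s: 6.55
eef_pos: [508.1, -112.7, 160.7]
orientation: [0.0, 0.754, 0.657, 0.0]
wrist_force: [0.3, -0.7, 5.2]
opening: 23.5
gripper_force: 15.0
```

```bash
python3 -c "
from h import *
rep((499.3,-172))
cv2.imwrite('pics/w3.png',cams.snapshot('wrist'))"
```

```text
piv R 59.9 ang 81.6
wheel R 110.6 ang 81.4
tcp [ 508.1 -112.7  160.7] tilt [ 0.001 -0.    -1.   ] g [ 508.  -112.7  179.5] F tool [-0.7  0.4 -5.2] 23.535049523109716 6.55
```

View pics/w3.png

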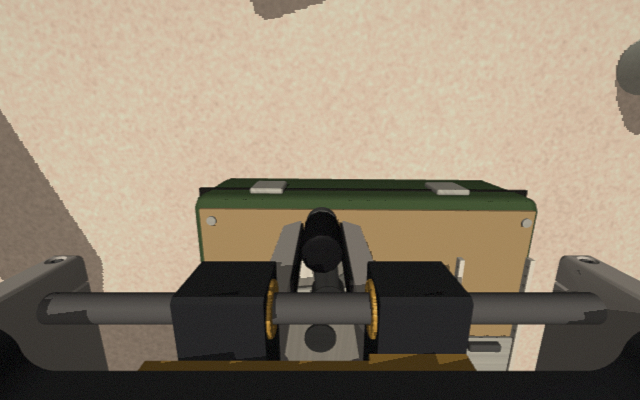

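The knob is gripped straight out from the wheel: the knob is at (321,253) and the arm runs down the picture to the pivot at (320,335). Forces are low, so the crank is latched out. Next I'll wind the wheel.

Request:
send_rows(
  steps=[
    [0, 0, 0, -0.0015, 0.033, 0, 0.1],
    [0, 0, 0, -0.005, 0.06, 0, 0.1],
    [0, 0, 0, -0.01, 0.086, 0, 0.1],
    [0, 0, 0, -0.017, 0.112, 0, 0.1],
    [0, 0, 0, -0.025, 0.137, 0, 0.1],
    [0, 0, 0, -0.036, 0.162, 0, 0.1],
    [0, 0, 0, -0.048, 0.186, 0, 0.1],
    [0, 0, 0, -0.062, 0.209, 0, 0.1],
  ],
)

```text
time_s: 7.4
eef_pos: [567.5, -139.9, 160.7]
orientation: [-0.0, 0.754, 0.657, -0.0]
wrist_force: [-1.5, -1.4, 5.8]
opening: 23.6
gripper_force: 15.0
```

```bash
python3 -c "
from h import *
rep((499.3,-172),(491.2,-226.5))"
```

```text
piv R 75.4 ang 25.2
wheel R 115.5 ang 48.6
tcp [ 567.5 -139.9  160.7] tilt [-0.001  0.    -1.   ] g [ 567.5 -139.9  179.5] F tool [-1.6 -1.3 -5.8] 23.58126119373564 7.4
```

Request:
send_rows(
  steps=[
    [0, 0, 0, -0.015, 0.022, 0, 0.1],
    [0, 0, 0, -0.032, 0.043, 0, 0.1],
    [0, 0, 0, -0.05, 0.062, 0, 0.1],
    [0, 0, 0, -0.07, 0.081, 0, 0.1],
    [0, 0, 0, -0.091, 0.097, 0, 0.1],
    [0, 0, 0, -0.113, 0.113, 0, 0.1],
    [0, 0, 0, -0.136, 0.127, 0, 0.1],
    [0, 0, 0, -0.159, 0.139, 0, 0.1],
  ],
)

```text
time_s: 8.2
eef_pos: [601.5, -193.0, 160.7]
orientation: [-0.001, 0.754, 0.657, -0.001]
wrist_force: [-3.6, -0.1, 7.6]
opening: 23.8
gripper_force: 15.0
```

```bash
python3 -c "
from h import *
rep((499.3,-172),(491.2,-226.5))"
```

```text
piv R 104.4 ang -11.6
wheel R 115.3 ang 16.9
tcp [ 601.5 -193.   160.7] tilt [-0.002  0.    -1.   ] g [ 601.5 -193.   179.5] F tool [-0.6 -3.6 -7.6] 23.755159794378663 8.2
```

Request:
send_rows(
  steps=[
    [0, 0, 0, -0.025, 0.009, 0, 0.1],
    [0, 0, 0, -0.05, 0.017, 0, 0.1],
    [0, 0, 0, -0.076, 0.024, 0, 0.1],
    [0, 0, 0, -0.102, 0.029, 0, 0.1],
    [0, 0, 0, -0.129, 0.032, 0, 0.1],
    [0, 0, 0, -0.155, 0.034, 0, 0.1],
    [0, 0, 0, -0.178, 0.033, 0, 0.1],
    [0, 0, 0, -0.187, 0.033, 0, 0.1],
  ],
)

```text
time_s: 9.0
eef_pos: [604.5, -246.5, 160.6]
orientation: [-0.003, 0.754, 0.657, 0.002]
wrist_force: [0.1, 10.4, 7.3]
opening: 23.9
gripper_force: 15.0
```

```bash
python3 -c "
from h import *
rep((499.3,-172),(491.2,-226.5))
cv2.imwrite('pics/t4.png',cv2.resize(cams.snapshot('top')[100:300,320:520],None,fx=2.5,fy=2.5,interpolation=2))"
```

```text
piv R 129.0 ang -35.4
wheel R 115.0 ang -10.1
tcp [ 604.5 -246.5  160.6] tilt [ 0.     0.008 -1.   ] g [ 604.5 -246.7  179.4] F tool [10.3 -1.3 -7.3] 23.85839453655931 9.0
```

View pics/t4.png

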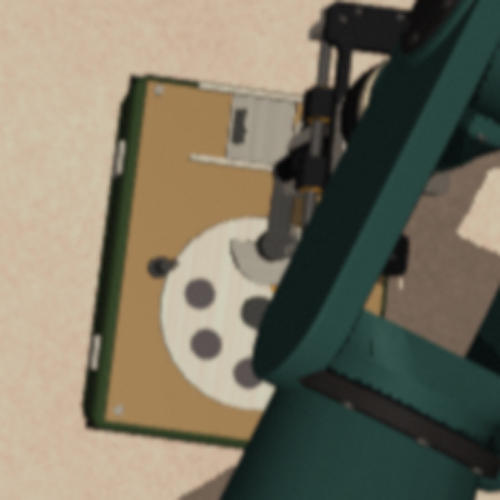

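The wheel is at its stop: the arm meets 10 N at an angle of 92°, and the shutter has slid toward the case's +y. I'll release and retreat upward.

Request:
send_rows(
  steps=[
    [0, 0, 0, 0, 0, 0, 0.5],
    [0, 0, 0, 0, 0, 0, 0.5],
    [0, 0, 0, 0, 0, 0, 0.5],
    [0, 0, 0, 0, 0, 0, 0.5],
    [0, 0, 0, 0, 0, -0.1, 0.5],
    [0, 0, 0, 0, 0, -0.2, 0.5],
    [0, 0, 0, 0, 0, -0.3, 0.5],
    [0, 0, 0, 0, 0, -0.4, 0.5],
  ],
)

```text
time_s: 9.85
eef_pos: [603.7, -250.0, 281.3]
orientation: [-0.0, 0.754, 0.657, -0.0]
wrist_force: [1.3, -1.5, -0.7]
opening: 46.9
gripper_force: 0.0
```

Request:
send_rows(
  steps=[
    [0, 0, 0, 0.0, -0.2, 0, 0.5],
    [0, 0, 0, 0.0, -0.4, 0, 0.5],
    [0, 0, 0, 0.3, -0.6, 0, 0.5],
    [0, 0, 0, 0.5, -0.6, 0, 0.5],
    [0, 0, 0, 0.7, -0.6, 0, 0.5],
    [0, 0, 0, 0.8, -0.6, 0, 0.5],
    [0, 0, 0, 0.8, -0.6, 0, 0.5],
  ],
)

```text
time_s: 10.55
eef_pos: [458.2, 5.1, 280.6]
orientation: [0.0, 0.755, 0.656, 0.0]
wrist_force: [1.0, 0.3, -0.2]
opening: 46.9
gripper_force: 0.0
```

```bash
python3 -c "
from h import *
rep()
cv2.imwrite('pics/t5.png',cv2.resize(cams.snapshot('top')[100:300,140:520],None,fx=2,fy=2,interpolation=2))"
```

```text
piv R 177.5 ang 103.5
wheel R 229.6 ang 98.4
tcp [458.2   5.1 280.6] tilt [ 0.001 -0.    -1.   ] g [458.2   5.1 299.4] F tool [0.4 1.  0.2] 46.899256965272514 10.55
```

View pics/t5.png

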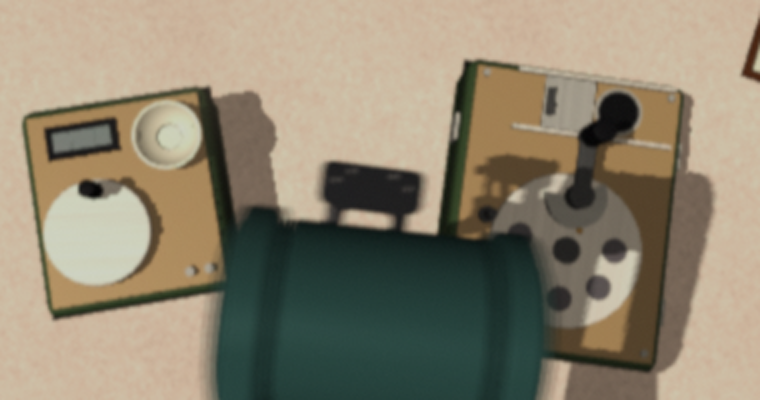

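The crank points straight out along the case's +x. The intake hole at (620,112) is fully uncovered, and the dish and the plain wheel haven't moved. I'm handing the job in.

```bash
python3 -c "
from station import job_done
print(job_done())"
```

```text
the job is handed in; nothing more can be done
None
```

I swung the crank out and wound the wheel to its stop, so the intake is open; I let go with the crank still out, left the smaller case's plain handwheel and the dish alone, and handed the job in at about 10.6 s (the hand-in gave no verdict).

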